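# Hold the clip tweezers at the marked gap over a lock

## Task

Take the sprung tweezers off their wooden rest and bring their two bent-down tips either side of the thin tail standing up from the lock in the vice, tail midway between the tips, tips reaching below its top, and do not let tweezers or robot touch the lock or the vice. Squeeze the tweezers until the pointer on one leg is in line with the middle of the brass rider on the cross bar and hold that gap steady for a couple of seconds, so that I can hang the retaining clip on the tips. Finish still holding the tweezers there, squeezed to the mark, and leave the other things on the bench where they are.

Things in the scene. Friction and masses are not known exactly. Their poses are not given: they have to be found in the camera images.
- tweezers: Loose sprung steel tweezers, 200 mm long, about 80 g, balanced at the plates. Origin on the centre line midway between the two finger plates, at the legs' underside. x to the tips, y to the left leg, z up. Legs (3 mm thick, z 0 to 12 mm) spread in the x-y plane from hinges at x = -110 mm in the bow. Starts level on the rest, fully open, underside 45 mm above the table. Both legs move alike.
- plate_left (a point): Middle of the left finger plate's outer face, at x = 0, z = 6 mm of the tweezers. The two flat ribbed plates, outside on the legs, are where to hold: 32 mm long, 24 mm high (z -6 to 18 mm), about 41 mm over both when open, 22 to 32 mm at the marked gaps. The spring pushes back with about 4 N on first closing, 9 N near the smallest marked gap; the legs stop at about 15 mm.
- plate_right (a point): Middle of the right finger plate's outer face, the mirror image. The pointer closes on the rider by about 1.5 mm for each mm that the two plates come together.
- tip_mid (a point): The point midway between the two tips at the height of their lower ends: 75 mm ahead of the tweezers' origin, 28 mm below it. Axes as the tweezers'. Each leg ends there in a 4 mm thick tip bent straight down.
- tip_left (a point): Lower end of the left tip (4 mm thick). The tips are about 51 mm apart, centre to centre, when open and 19 to 35 mm at the marked gaps.
- tip_right (a point): Lower end of the right tip (4 mm thick).
- pointer (a point): Top of the pointer, an upright steel blade on the right leg just ahead of the cross bar, 12 mm long along the leg, 3 mm thick, top 24 mm above the tweezers' origin. It moves under no part of the rider but passes just ahead of it.
- rider_mark (a point): Middle of the front edge of the rider, a brass saddle, 7 mm wide, 12 mm long, clamped at the wanted gap (varies, 18 to 32 mm from the left leg; does not slip) on the cross bar, which is fixed to the left leg and passes over the right one 40 mm ahead of the plates. y: along the bar to the left leg. Open, the pointer is 14 to 28 mm to the -y side; squeezing brings it to y = 0, the marked gap.
- tail_top (a point): Centre of the top end of the lock's tail: a fixed upright steel pin 6 mm thick, 40 mm tall, its top 115 mm above the table, z up. It stands on a 30 mm brass lock cylinder whose top is 75 mm above the table.
- vice: Fixed bench vice clamping the lock cylinder, 110 by 80 mm foot, jaws up to 59 mm high, a screw and tommy bar to 68 mm on its -x side. Origin on the table straight under the tail. The tweezers may come over it from any side.
- rest: Fixed wooden rest: a 10 mm base with two uprights, 12 mm thick, 100 mm wide and 45 mm high, on which the tweezers lie. Origin on the table under the finger plates; x to the tips; the uprights stand at x = -85 and +42 mm, so the fingers have room beside the plates.
- screwdriver: Bystander: screwdriver lying between rest and vice, 160 mm, leave alone.
- padlock: Bystander: brass padlock standing up, 66 mm high, leave alone.
- pliers: Bystander: red-handled pliers, 180 mm, leave alone.
- file: Bystander: file with wooden handle, 235 mm, leave alone.
- pin_tin: Bystander: open steel tin, 64 mm wide, 35 mm high, leave alone.
- key_a: Bystander: brass key blank lying flat, leave alone.
- key_b: Bystander: brass key blank lying flat, leave alone.

How it is judged:
On the way, in this order (a step that is already met when the one before it is completed fails the run):
1. the tweezers are lifted clear of the rest (contact force between tweezers and rest below 0.05 N and height (world z) of tweezers above 0.075 m and contact force between tweezers and the fingers above 1 N), for 0.2 s.
2. tips astride the tail without touching, pointer at the rider, held steady for 1.5 s (horizontal distance between tip_mid and tail_top below 0.005 m and z of each of tip_left, tip_right in the frame of tail_top below -0.005 m and contact force between tweezers and vice below 0.2 N and y of pointer in the frame of rider_mark between -0.003 and 0.003 m and contact force between tweezers and the fingers above 1 N and contact force between tweezers and rest below 0.1 N and height (world z) of tweezers above 0.1 m and linear speed of tweezers below 0.02 m/s), for 1.5 s.
At the end, for the whole second after the job is handed in: Tweezers still, held by the gripper alone, origin over 100 mm up; tail within 5 mm of midway between the tips, both tips at least 5 mm below its top, not touching vice or lock; pointer within 3 mm of the rider's middle along the bar, for 1.5 s and on through the end (all of step 2); the arm keeps its last pose, push and grip.
It fails at once if a bystander is moved by more than 25 mm (distance of any of screwdriver, padlock, pliers, file, pin_tin, key_a, key_b from where it was at the start of the episode above 0.025 m).
It fails at once if the lock or vice is bumped by the tweezers (over 3 N) (contact force between tweezers and vice above 3 N).
It fails at once if the lock or vice is bumped by the robot (over 3 N) (contact force between the arm and vice above 3 N).
It also fails if it takes over 42 s, if anything falls off the work surface, if the arm or the gripper's body presses on something with over 40 N, if the wrist force passes 120 N, or if a joint passes its speed limit or range.

## Robot

A 6-joint arm with a two-finger parallel gripper is mounted at the origin on the work surface. World frame = base frame: x ahead of the robot, y to its left, z up, the work surface at z = 0. Lengths are in m, angles in rad, forces in N, time in s.
With the tool pointing down it reaches from about 0.275 to 0.775 m from the base axis. Payload 14.6 kg.
Tool frame: the origin (TCP) lies midway between the tips of the shut fingers; the grasp point (between the pads) lies 19 mm behind it; z points along the fingers, y is the line along which they close (so a half turn about z gives the same grasp; the last joint's range is limited). The gripper opens to 85 mm and grips with 20 to 120 N. Pads are 22 mm wide; open, the fingers measure 114 mm over their backs; the gripper's body (76 mm by 85 mm) begins 54 mm behind the grasp point. The pads swing forward as they close: fully open they stand 13 mm farther back than shut.
Start: joints at [-1.258, 0.263, -0.048, 1.259, 0, 1.415], TCP at [0.237, -0.469, 0.231] pointing down, gripper open.
Joint ranges: [-2.65, 2.65], [-0.89, 1.7], [-1.18, 1.37], [-2.13, 2.11], [-1.35, 1.29], [-3.14, 3.14]. Speed limits (rad/s): [1.89, 1.89, 2.57, 2.79, 3.14, 3.14].

## Interface

Orientations are given as a rotation vector (axis times angle).
In Python, from workcell import robot gives the robot as it stands. Calls block until the motion is done:
- robot.move_to(position, orientation): joint-space move of the TCP to a pose.
- robot.line_to(position, feed=0.15, ori=None, contact_N=None): straight line of the TCP; ori=None keeps the orientation; feed is the mean speed in m/s. With contact_N (N) it stops when the force on the tool has changed by that much, and returns True; else False.
- robot.move_joints(angles): joint-space move.
- robot.set_gripper(opening, grip_force=None): opening from 0.0 (shut) to 1.0 (fully open); grip_force is the grip in N (None keeps the last); returns when the fingers have stopped.
- robot.hold(seconds).
- robot.solve_ik(position, orientation): joint angles nearest the present ones, or None.
- robot.get_obs(): the state.
- robot.snapshot(name): name is "scene" or "side" or "wrist"; returns a dict with "pixels" (384x512x3 uint8, red, green, blue), "vfov" (degrees; the focal length in pixels is half the picture's height over the tangent of half this angle, whatever the lens; pixels are square), "cx", "cy" (the principal point, pixels), "eye" and "rotation" of the camera in the world. Camera axes: x right, y down, z forward; pixel columns grow to the right and rows downward; lengths in m; the calibration is good to about 2 mm. A picture is of the moment at which its call begins. There is no depth.
A pose or a line that the arm cannot do raises robot.IKError and nothing moves.
- robot.hand_in(): hands the job in; it is judged then, once.
Trained networks look in a picture, given as the dict that the camera call returned (one of the last four; its "shot" number tells which), for a name from the list of things; names that differ only in an ending like _2 or _b are one class to them, and where a whole thing is asked for, a point or a joint stands for the part that bears it (a point fixed in the world has none). Each returns a list of dicts, best first, with "score" (0 to 1); they miss things now and then, are a little off and sometimes report something else, mostly with a low value. They report only what shows in the picture. A call takes as long as a camera call.
- robot.boxes_of(picture, thing): "box" ([left, top, width, height] in pixels, round what is visible of it).
- robot.cut_out(picture, thing): "mask" (384x512 bool, what is visible of it) and "box" ([left, top, width, height] in pixels, round what is visible of it).
The state is a dict: "time_s": time; "joint_pos": joint angles; "dq": joint speeds; "tau": joint torques, N m; "tcp_pos": TCP position; "ee_rot": TCP orientation; "wrist_force": force on the tool from outside, world axes, zero at the start; "torque": the same for the moment, N m; "width": opening from 0.0 (shut) to 1.0 (fully open); "gripper_force": force on a finger pad.
Only numpy, scipy, OpenCV 4.12 (cv2) and the standard library are available. Lean on these libraries where they do the work, as an engineer would, in place of code of your own. Each camera call takes 0.05 s, during which the arm holds its last target. There are 200 camera calls.

## Working session

There is one attempt and no reset: what is moved stays moved. The work goes in short steps, each a Python script; the robot and the scene stay as the last script left them, time stands still between calls to the robot, and variables do not carry over. Pictures are saved under pics/ and viewed, at most 10 in all, crops included, and the job is handed in when it is done.

```bash
ls; mkdir -p pics; cat > h.py <<'E'
import numpy as np, cv2
from workcell import robot
from scipy.spatial.transform import Rotation as R
def f_of(s): return s["pixels"].shape[0]/2/np.tan(np.radians(s["vfov"])/2)
def ray(s,u,v):
    d=np.array([(u-s["cx"])/f_of(s),(v-s["cy"])/f_of(s),1.]); return np.array(s["eye"]),np.array(s["rotation"])@d
def on_z(s,u,v,z):
    e,d=ray(s,u,v); return e+d*(z-e[2])/d[2]
def proj(s,p):
    c=np.array(s["rotation"]).T@(np.array(p)-np.array(s["eye"])); return np.array([s["cx"],s["cy"]])+f_of(s)*c[:2]/c[2]
def tri(obs):
    A=np.zeros((3,3));b=np.zeros(3)
    for s,u,v in obs:
        e,d=ray(s,u,v); d=d/np.linalg.norm(d); P=np.eye(3)-np.outer(d,d); A+=P;b+=P@e
    return np.linalg.solve(A,b)
def save(s,n,crop=None,k=1):
    im=s["pixels"][:,:,::-1]
    if crop: x,y,w,h=crop; im=im[y:y+h,x:x+w]
    cv2.imwrite("pics/"+n,cv2.resize(im,None,fx=k,fy=k,interpolation=cv2.INTER_CUBIC))
E
python3 - <<'E'
from h import *
a=robot.snapshot("scene");b=robot.snapshot("side");c=robot.snapshot("wrist")
for s in(a,b,c): print(s["vfov"],s["cx"],s["cy"],np.round(s["eye"],3),np.round(s["rotation"],3).tolist())
for n,s in zip("abc",(a,b,c)):
    for t in("tweezers","rest","vice"):
        print(n,t,[(np.round(o["box"]).tolist(),round(o["score"],2)) for o in robot.boxes_of(s,t)[:2]])
cv2.imwrite("pics/1.png",np.vstack([np.hstack([a["pixels"],b["pixels"]])])[:,:,::-1][:, :])
im=np.hstack([a["pixels"],b["pixels"]])[:,:,::-1]; cv2.imwrite("pics/1.png",cv2.resize(im,(800,300)))
save(a,"a.png");save(b,"b.png");save(c,"c.png")
print(robot.get_obs())
E
```

```text
pics
54.72483095340757 249.70100151355422 188.36465347423191 [1.245 0.199 0.944] [-1.591, -2.088, 0.778]
55.650563524641925 251.3653521106979 192.04014372389466 [0.135 0.665 0.535] [-0.668, 2.421, -1.396]
59.550396786928395 250.720086384304 196.39182237303518 [ 0.307 -0.432  0.374] [2.438, -1.499, -0.242]
a tweezers [([195.0, 154.0, 31.0, 44.0], 0.82)]
a rest [([189.0, 159.0, 44.0, 45.0], 0.66)]
a vice [([306.0, 199.0, 32.0, 42.0], 0.69)]
b tweezers [([256.0, 167.0, 64.0, 26.0], 0.84)]
b rest [([259.0, 174.0, 61.0, 37.0], 0.92)]
b vice [([153.0, 222.0, 64.0, 60.0], 0.89)]
c tweezers []
c rest []
c vice []
{'time_s': 0.6, 'joint_pos': array([-1.25830056e+00,  2.63112801e-01, -4.83068703e-02,  1.25941337e+00,
        5.79147006e-06,  1.41550224e+00]), 'dq': array([-0.00046043,  0.00119329,  0.00141319, -0.00136057,  0.00051102,
        0.00181992]), 'tau': array([-2.26689248e-03, -6.37192297e+01,  3.84676194e+01,  1.09037417e-03,
       -9.05701199e-05,  1.47620284e-05]), 'tcp_pos': array([ 0.23672836, -0.46859341,  0.23126912]), 'ee_rot': array([-3.05601436e+00, -7.28112514e-01, -4.54076916e-06]), 'wrist_force': array([-0.21472384,  0.63486581,  0.00762819]), 'torque': array([ 0.00683905, -0.03746823, -0.02447322]), 'gripper_force': 0.0, 'width': 0.9991379647983025}
```

View pics/a.png

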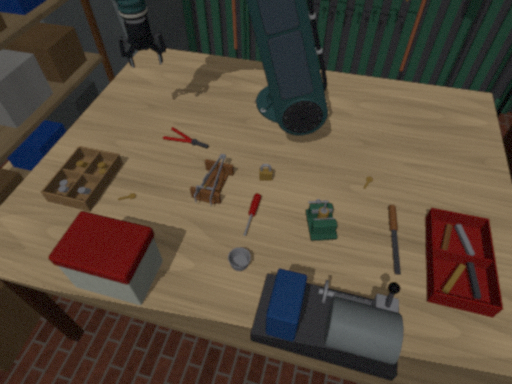

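View pics/b.png

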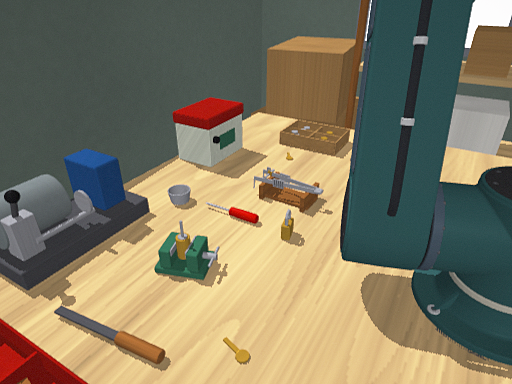

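The scene view shows the tweezers on the rest at about (212,178) and the vice at (321,220). In the side view they are at (288,183) and (185,250). `rotation` is a rotation vector, so I'll fix the helper and look with the wrist camera.

```bash
sed -i 's/np.array(s\["rotation"\])/R.from_rotvec(s["rotation"]).as_matrix()/g' h.py
cat >> h.py <<'E'
def down(yaw): # tool z down, tool x axis at yaw
    c,s=np.cos(yaw),np.sin(yaw); return R.from_matrix(np.array([[c,s,0],[s,-c,0],[0,0,-1.]])).as_rotvec()
E
python3 - <<'E'
from h import *
a=robot.snapshot("scene");b=robot.snapshot("side");c=robot.snapshot("wrist");o=robot.get_obs()
T=R.from_rotvec(o["ee_rot"]).as_matrix()
print("tool x",T[:,0],"cam in tool",T.T@(np.array(c["eye"])-o["tcp_pos"]),"\n",(T.T@R.from_rotvec(c["rotation"]).as_matrix()).round(3))
def ctr(s,t): q=robot.boxes_of(s,t)[0]["box"]; return q[0]+q[2]/2,q[1]+q[3]/2
for t in("tweezers","rest","vice","screwdriver","padlock","pliers","file","pin_tin"):
    try: print(t,tri([(a,*ctr(a,t)),(b,*ctr(b,t))]).round(3))
    except IndexError: print(t,"-")
E
```

```text
tool x [8.92548107e-01 4.50952190e-01 1.14035840e-05] cam in tool [ 0.07953394 -0.00056925 -0.14359057] 
 [[ 0.    -0.95  -0.312]
 [ 1.     0.    -0.001]
 [ 0.001 -0.312  0.95 ]]
tweezers [ 0.511 -0.162  0.042]
rest [ 0.501 -0.161  0.018]
vice [0.573 0.214 0.033]
screwdriver [0.564 0.011 0.017]
padlock [0.43  0.002 0.023]
pliers -
file [0.566 0.434 0.   ]
pin_tin [0.76  0.016 0.02 ]
```

```bash
python3 - <<'E'
from h import *
import pickle
S=[]
for p,y in(((.50,-.16,.23),1.57),((.54,-.16,.25),3.14),((.573,.20,.27),3.14),((.573,.18,.27),1.57)):
    robot.move_to(p,down(y)); robot.hold(.1); S.append(robot.snapshot("wrist"))
    s=S[-1]; print([(t,[(np.round(o["box"]).tolist(),round(o["score"],2)) for o in robot.boxes_of(s,t)[:2]]) for t in("tweezers","vice","tail_top")])
pickle.dump(S,open("S.pkl","wb"))
for i,s in enumerate(S): save(s,f"w{i}.png")
im=np.vstack([np.hstack([s["pixels"] for s in S[:2]]),np.hstack([s["pixels"] for s in S[2:]])])
cv2.imwrite("pics/w.png",cv2.resize(im[:,:,::-1],(800,600),interpolation=cv2.INTER_AREA)); print(robot.get_obs()["time_s"])
E
```

```text
[('tweezers', [([150.0, 133.0, 211.0, 68.0], 0.64)]), ('vice', []), ('tail_top', [([163.0, 168.0, 190.0, 27.0], 0.64)])]
[('tweezers', [([230.0, 21.0, 53.0, 204.0], 0.9)]), ('vice', [([231.0, 22.0, 56.0, 205.0], 0.44)]), ('tail_top', [])]
[('tweezers', []), ('vice', [([219.0, 87.0, 89.0, 119.0], 0.59)]), ('tail_top', [([217.0, 93.0, 88.0, 116.0], 0.97)])]
[('tweezers', []), ('vice', [([184.0, 77.0, 116.0, 97.0], 0.86), ([152.0, 274.0, 5.0, 21.0], 0.39)]), ('tail_top', [([183.0, 81.0, 118.0, 94.0], 0.96), ([29.0, 0.0, 51.0, 24.0], 0.35)])]
8.3583
```

View pics/w.png

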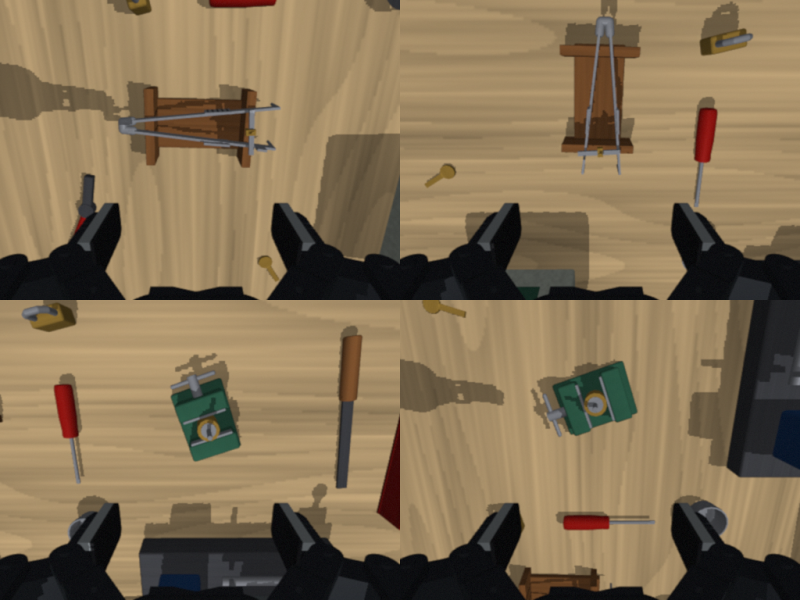

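```bash
python3 - <<'E'
import pickle,cv2,numpy as np
S=pickle.load(open("S.pkl","rb"))
def crop(s,x,y,w,h,k):
    im=cv2.resize(s["pixels"][y:y+h,x:x+w,::-1],None,fx=k,fy=k,interpolation=cv2.INTER_CUBIC)
    for i in range(0,w,10):
        cv2.line(im,(i*k,0),(i*k,8 if (x+i)%50 else 20),(0,0,255),1)
    for i in range(0,h,10): cv2.line(im,(0,i*k),(8 if (y+i)%50 else 20,i*k),(0,0,255),1)
    return im
A=crop(S[0],150,120,220,75,3)      # 660x300
B=np.ascontiguousarray(np.rot90(crop(S[1],220,10,70,220,3)))   # 660x210 
im=np.zeros((600,800,3),np.uint8); im[:225,:660]=A; im[230:440,:660]=B
im[445:595,:200]=crop(S[2],240,140,50,37,4)[:150] if 0 else cv2.resize(crop(S[2],240,142,50,37,4),(200,150))
im[445:595,210:410]=cv2.resize(crop(S[3],215,115,50,37,4),(200,150))
cv2.imwrite("pics/crop.png",im)
E
```

```text
(no output)
```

View pics/crop.png

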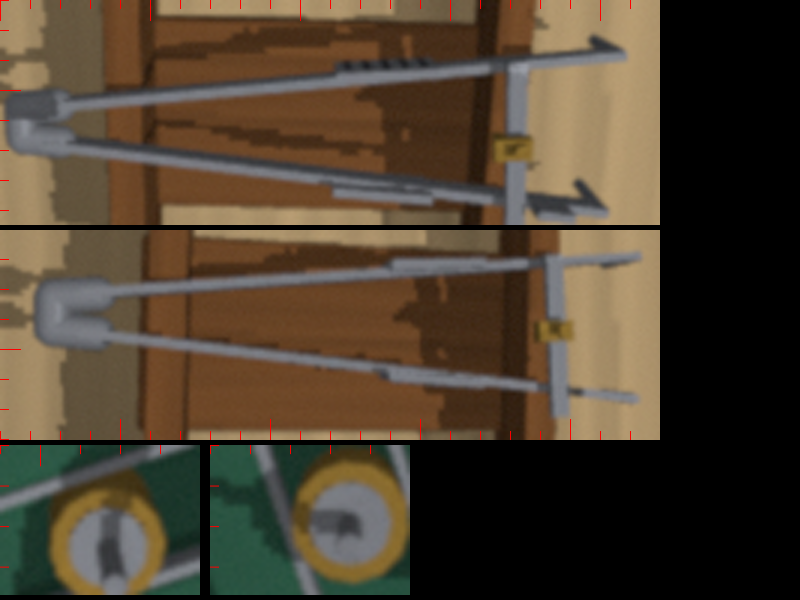

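View A (upper) shows the leg ends at S0 pixels (358.3,137.3) and (352,191), with the rider at (321,169.3). In view B the leg ends are at S1 (281,223.3) and (233.3,222.3), with the rider at (256.3,195). The tail crops cut off the pin's top, so I'll enlarge them.

```bash
python3 - <<'E'
import pickle,cv2,numpy as np
from h import *
S=pickle.load(open("S.pkl","rb"))
T=lambda p,q: tri([(S[0],*p),(S[1],*q)])
B=lambda X,Y:(220+(440-Y)/3,10+X/3)
A=lambda X,Y:(150+X/3,120+Y/3)
L=T(A(625,52),B(640,257)); Rr=T(A(606,213),B(637,400)); Ri=T(A(513,148),B(555,331)); Bo=T(A(8,122),B(37,313))
hl=T(A(72,106),B(112,292)); hr=T(A(72,143),B(112,338))
for n,p in zip("L R rider bow hl hr".split(),(L,Rr,Ri,Bo,hl,hr)): print(n,(p*1e3).round(1))
m=(L+Rr)/2; d=m-Bo; print("mid",m,"yaw",np.arctan2(d[1],d[0]),"len",np.linalg.norm(d[:2]), "sep",np.linalg.norm(L-Rr), "perp yaw",np.arctan2(-(L-Rr)[0],(L-Rr)[1]))
im=np.zeros((480,800,3),np.uint8)
for i,(s,x,y) in enumerate(((S[2],235,135),(S[3],215,110))):
    c=cv2.resize(s["pixels"][y:y+60,x:x+50,::-1],None,fx=8,fy=8,interpolation=cv2.INTER_CUBIC)
    for j in range(0,60,10): cv2.line(c,(j*8,0),(j*8,8),(0,0,255),1); cv2.line(c,(0,j*8),(8,j*8),(0,0,255),1)
    im[:,i*400:i*400+400]=c
    for z in(.075,.115): print(proj(s,(.573,.214,z)))
cv2.imwrite("pics/tail.png",im)
E
```

```text
L [ 600.6 -126.7   54.9]
R [ 598.1 -178.5   58.5]
rider [ 564.  -154.1   69. ]
bow [ 403.6 -148.8   53.7]
hl [ 425.3 -142.5   58.3]
hr [ 424.  -156.1   53. ]
mid [ 0.59936937 -0.1526238   0.05669499] yaw -0.019637412855629127 len 0.19584355701782966 sep 0.05200840402882555 perp yaw -0.04856051540512575
[265.09474281 168.53695436]
[266.86050958 178.58509247]
[251.75636707 135.08918038]
[251.82652584 141.28826447]
```

View pics/tail.png

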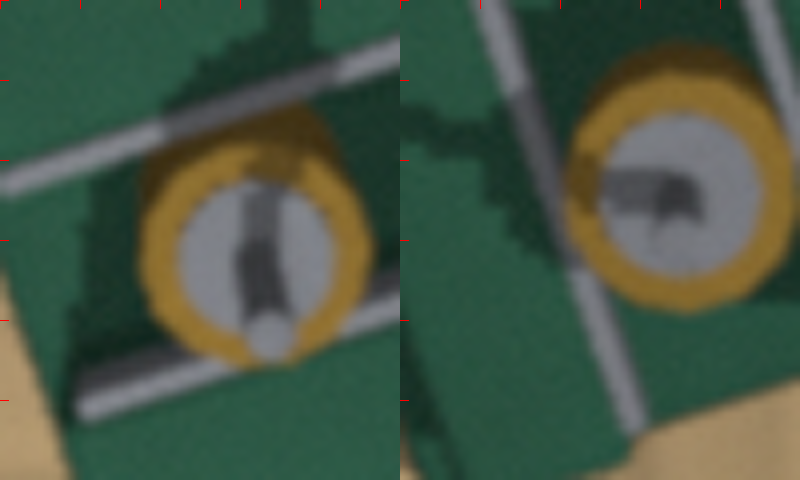

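```bash
python3 - <<'E'
import pickle
from h import *
S=pickle.load(open("S.pkl","rb"))
B=lambda X,Y:(220+(440-Y)/3,10+X/3)
A=lambda X,Y:(150+X/3,120+Y/3)
print("plates A",on_z(S[0],*A(382,73),.063),on_z(S[0],*A(382,195),.063),"B",on_z(S[1],*B(440,258),.063),on_z(S[1],*B(437,387),.063))
print("tail",on_z(S[2],268.6,176.9,.115),on_z(S[2],267,166.9,.075),on_z(S[3],249.3,139.3,.115),on_z(S[3],250.25,134,.075),tri([(S[2],268.6,176.9),(S[3],249.3,139.3)]),tri([(S[2],267,166.9),(S[3],250.25,134)]))
E
```

```text
plates A [ 0.52347157 -0.13173421  0.063     ] [ 0.52433559 -0.1709551   0.063     ] B [ 0.52560635 -0.12972501  0.063     ] [ 0.52449169 -0.17260886  0.063     ]
tail [0.57140471 0.2155786  0.115     ] [0.57127655 0.21594781 0.075     ] [0.57075714 0.21575986 0.115     ] [0.57149122 0.21508164 0.075     ] [0.57092288 0.21572294 0.1161952 ] [0.57124707 0.215571   0.07623798]
```

```bash
python3 - <<'E'
from h import *
p=np.array([.5245,-.1513,.0]); o=down(-.02)
robot.move_to(p+[0,0,.12],o); robot.line_to(p+[0,0,.030],feed=.12)
b=robot.get_obs()
robot.set_gripper(.40,40)
a=robot.get_obs(); print(b["joint_pos"].round(2),b["wrist_force"].round(2),a["wrist_force"].round(2),a["width"],a["gripper_force"])
robot.line_to(p+[0,0,.12],feed=.12)
robot.hold(.2)
a=robot.get_obs(); print(a["wrist_force"].round(2),a["torque"].round(3),a["width"],a["gripper_force"],a["time_s"])
s=robot.snapshot("wrist"); import pickle; pickle.dump((s,a),open("g.pkl","wb")); save(s,"g.png",(100,0,320,240),2.5)
E
```

```text
[-0.43  0.44 -0.37  0.77  0.    2.73] [ 0.44  0.21 -0.09] [-2.03  1.01  8.91] 0.4053529562055229 8.574218451976776
[-0.94 -0.79 -0.52] [ 0.027 -0.    -0.012] 0.40125011820550854 5.5396465212106705 12.2833
```

View pics/g.png

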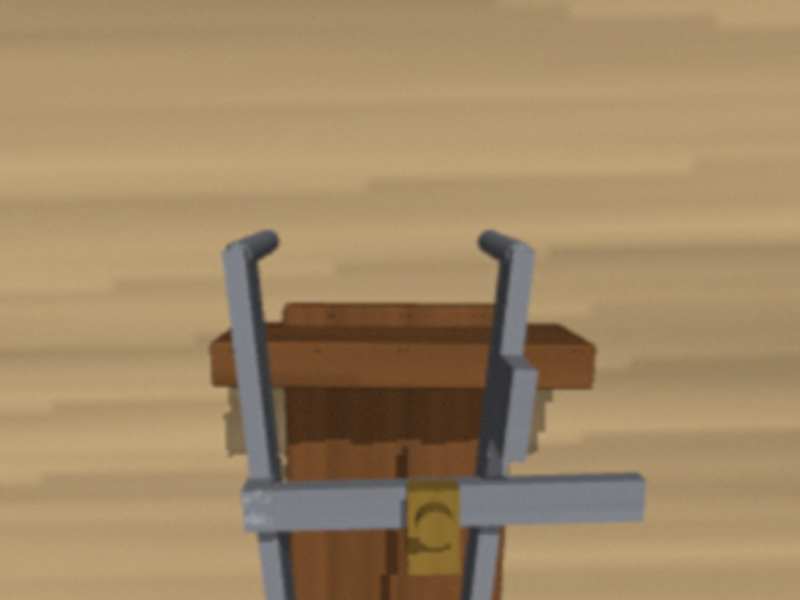

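The tweezers are held. In the crop the tips' lower ends are at (268,240) and (487,240), the rider is at x=433 and the pointer at x≈521. That leaves about 11.6 mm to close, roughly 7.7 mm at the plates. I'll carry them to hover over the tail, squeeze there and look again.

```bash
python3 - <<'E'
from h import *
import pickle
s,a=pickle.load(open("g.pkl","rb"))
px=lambda X,Y:(100+X/2.5,Y/2.5)
z=a["tcp_pos"][2]-.013
l,r=on_z(s,*px(268,240),z),on_z(s,*px(487,240),z); Rm=R.from_rotvec(a["ee_rot"]).as_matrix()
off=Rm.T@((l+r)/2-a["tcp_pos"]); print("tip mid tool",off,"sep",np.linalg.norm(l-r))
tail=np.array([.5712,.2156,.1155]); y=.6; o=down(y); M=R.from_rotvec(o).as_matrix()
off=np.array([off[0],off[1],.013])
tcp=tail+[0,0,.016]-M@off; print(tcp)
robot.line_to(a["tcp_pos"]+[0,0,.05],feed=.15)
robot.move_to(tcp+[0,0,.03],o); robot.line_to(tcp,feed=.1)
robot.set_gripper(.31,40); robot.hold(.3)
a=robot.get_obs(); print(a["wrist_force"].round(2),a["width"],a["gripper_force"],a["time_s"],a["joint_pos"].round(2))
s=robot.snapshot("wrist"); pickle.dump((s,a,tcp),open("t.pkl","wb")); save(s,"t.png",(130,40,240,180),10/3)
E
```

```text
tip mid tool [ 0.07504827 -0.00021482  0.01292416] sep 0.03915786965727437
[0.50938129 0.17304727 0.1445    ]
[-0.31  0.48 -0.61] 0.3131039343255567 8.776253163814545 15.0417 [ 0.18  0.33 -0.2   1.05 -0.    2.72]
```

View pics/t.png

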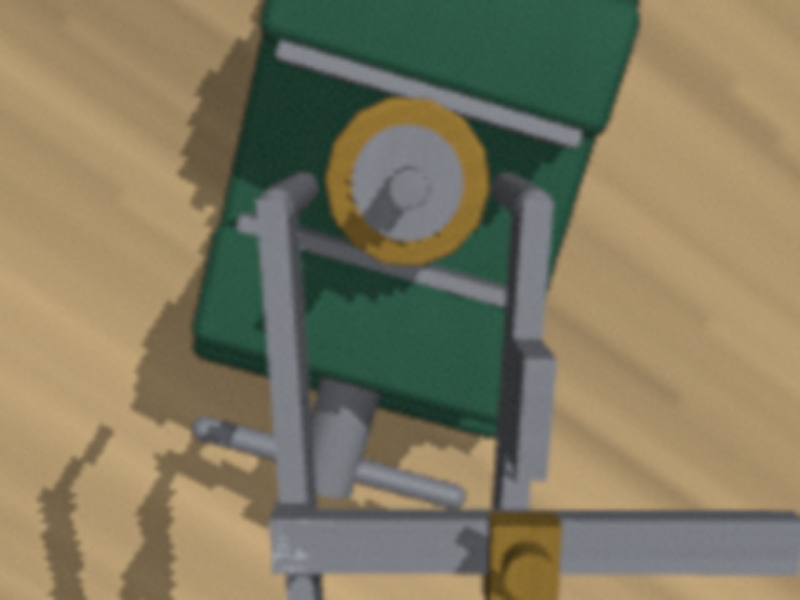

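Tips at about (305,186) and (507,187) straddle the tail top at (409,190). The pointer is at x=537 and the rider's middle at 525, so about 1 mm is left to close. I'll do a fine squeeze and centring, then lower.

```bash
python3 - <<'E'
from h import *
import pickle
s,a,tcp=pickle.load(open("t.pkl","rb"))
px=lambda X,Y:(130+X*.3,40+Y*.3)
z=a["tcp_pos"][2]-.0135
l,r=on_z(s,*px(305,186),z),on_z(s,*px(507,187),z); t=on_z(s,*px(409,190),.1155)
d=t-(l+r)/2; d[2]=0; print("tail",t,"tipmid",(l+r)/2,"d mm",d*1e3,"sep",np.linalg.norm(l-r),"tcp err",a["tcp_pos"]-tcp)
assert np.linalg.norm(d)<.004
robot.set_gripper(.303,40)
g=tcp+d; robot.line_to(g,feed=.05)
hit=robot.line_to(g-[0,0,.030],feed=.05,contact_N=4); robot.hold(.3)
a=robot.get_obs(); print(hit,a["tcp_pos"],a["wrist_force"].round(2),a["width"],a["gripper_force"],a["time_s"])
s=robot.snapshot("wrist"); pickle.dump((s,a),open("f.pkl","wb")); save(s,"f.png",(130,40,240,180),10/3)
E
```

```text
tail [0.57100567 0.21496243 0.1155    ] tipmid [0.5714888  0.21587479 0.13107599] d mm [-0.48312418 -0.91236334  0.        ] sep 0.02719010183604527 tcp err [2.02137847e-05 4.47530844e-05 7.59871408e-05]
False [0.50901356 0.172153   0.11469498] [-0.74  0.75 -0.66] 0.3038295312661307 9.104876518249512 16.6083
```

View pics/f.png

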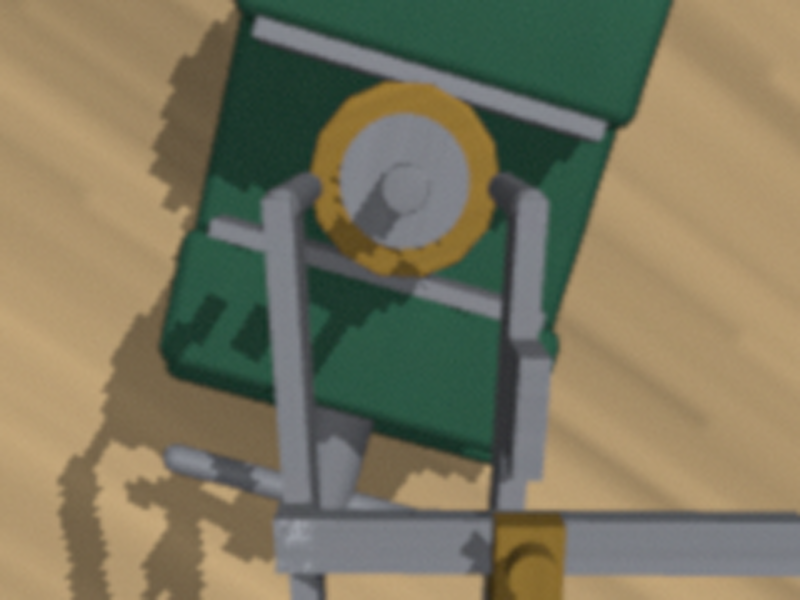

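The tail top at (406,188) is midway between the tips at (311,187) and (503,187), and the pointer at x=532 is on the rider's middle at 530. I'll hold and hand in.

```bash
python3 - <<'E'
from h import *
robot.hold(2.5); a=robot.get_obs(); print(a["wrist_force"].round(2),a["width"],a["time_s"]); print(robot.hand_in())
E
```

```text
[-0.    0.76 -1.93] 0.3065036418327686 19.1583
the job is handed in; nothing more can be done
None
```

The job is handed in at 19.2 s of the 42 s, with no result reported back. In the last picture, 2.5 s before that, the tail stood within about 1 mm of midway between the tips, tips about 14 mm below its top by the arm's position. The pointer was on the rider's middle to within about 1 mm. No contact force showed while lowering, and the arm is still holding that squeeze.

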